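# Seat a mixer spindle and hold its retaining clip open at the groove

## Robot

A 6-joint arm with a two-finger parallel gripper is mounted at the origin on the work surface. World frame = base frame: x ahead of the robot, y to its left, z up, the work surface at z = 0. Lengths are in m, angles in rad, forces in N, time in s.
With the tool pointing down it reaches from about 0.375 to 0.9 m from the base axis. Payload 3.1 kg.
Tool frame: the origin (TCP) lies at the centre of the arm's flange, where the gripper is bolted on; the fingertips stand 182 mm ahead of it and the grasp point (between the pads) lies 164 mm ahead of it; z points along the fingers, y is the line along which they close (so a half turn about z gives the same grasp; the last joint's range is limited). The gripper opens to 87 mm and grips with 3 to 60 N. Pads are 19 mm wide; open, the fingers measure 117 mm over their backs; the gripper's body (75 mm by 190 mm) begins 51 mm behind the grasp point.
Start: joints at [1.163, 0.527, 1.433, -0, 1.181, -0.178], TCP at [0.142, 0.609, 0.405] pointing down, gripper open.
Joint ranges: [-3.08, 3.08], [-0.75, 2.2], [0.22, 2.44], [-1.43, 4.57], [0, 2.65], [-2.85, 2.85]. Speed limits (rad/s): [2.79, 2.79, 3.14, 3.14, 3.14, 3.14].

## Interface

Orientations are given as a unit quaternion [x, y, z, w].
In Python, from rig import * gives the robot as it stands.
- The arm moves only by the tool move_arm, never from a script. Its argument "commands" is a list that holds one entry, the list of rows, each a list of 6 numbers: the shift along the tool's x, y, z in units of 40 mm (1.0 is 40 mm), then the turn, a rotation vector about the tool's x, y, z in rad. A call has 1 to 12 rows; each row is the pose to reach, as a shift and turn from the pose commanded when the call began, along the tool's axes at that moment; what a row does not reach only later rows make up. A row lasts 1/8 s, in which the tool goes at most 62.5 mm and 10.7 degrees, less where a joint would pass 70% of its speed; a pose out of reach is approached as far as the arm can. A call with a gripper value outside its range is refused whole. "claw" is the closure, from -1 (fully open) to 1 (shut), so that 0 is half open, set as the call begins (left out, the last holds). The fingers move at their own pace and stop on an object; "squeeze" is the grip in N (left out, the last holds). Time passes only in rows, so rows that repeat a pose let the fingers close. It gives the time, the measured TCP pose, the force, the opening and the grip force at its end, in the units of the state.
- get_obs(): the state, without advancing time (a new reading comes with each control period).
- camera(name): name is "side" or "top" or "wrist"; returns a dict with "pixels" (400x640x3 uint8, blue, green, red), "range_z" (400x640 float32, m along the optical axis (not along the pixel's ray), 0 where there is no reading), "camera_matrix" (3x3 intrinsics, pixels), "D" ([k1, k2, p1, p2, k3] as OpenCV has them; the pictures are not rectified), "extrinsics" (4x4, takes a point from world to camera coordinates). Camera axes: x right, y up, looking along -z (the intrinsics and any distortion apply to the point x, -y, -z); pixel columns grow to the right and rows downward; lengths in m; the calibration is good to about 2 mm. A picture is of the moment at which its call begins.
- hand_in(): hands the job in; it is judged then, once.
The state is a dict: "time": time; "q": joint angles; "joint_velocities": joint speeds; "joint_torque": joint torques, N m; "position": TCP position; "tool_rot": TCP orientation; "ft_force": force on the tool from outside, world axes, zero at the start; "moment": the same for the moment, N m; "grip_width": finger opening in m; "grip_force": force on a finger pad.
Only numpy, scipy, OpenCV 4.12 (cv2) and the standard library are available. Lean on these libraries where they do the work, as an engineer would, in place of code of your own. Each camera call takes 0.05 s, during which the arm holds its last target. There are 200 camera calls.

## Task

Plug the square-footed spindle fully home into the white drive unit's square socket and let go of it. Then use the orange-gripped spreading pliers to spread the steel clip by its ears, lift it off its post and slide it, still spread, down over the shaft, level with the dark groove. Finish while still holding the squeezed pliers there, the clip wide open, level, centred on the shaft and carried by the pliers alone; never touch the clip with the gripper and leave the other things where they are.

Things in the scene. Friction and masses are not known exactly. Their poses are not given: they have to be found in the camera images.
- drive: White drive unit with a blue foot, 110 x 110 x 60 mm, fixed to the bench; origin at the centre of its underside, z up, x and y along its sides. The square socket opens in the middle of its top.
- socket (a point): Centre of the mouth of the drive unit's square socket, on its top face 60 mm above the bench. The socket is 34 x 34 mm, 24 mm deep, sides along the drive unit's x and y, edge chamfered 2 mm.
- spindle: Loose spindle, about 250 g: black square plug 32 x 32 x 22 mm at the bottom, red flange 46 x 46 x 8 mm on it, then an upright steel shaft, 26 mm in diameter, 50 mm tall. Origin at the centre of the plug's underside, z up the shaft, x and y along the plug's sides. Home: the flange rests on the drive unit, the origin 22 mm below the socket's mouth; any quarter turn fits. Grasped by the shaft from above.
- groove (a point): Point on the shaft's axis at the middle of the dark groove (21 mm in diameter, 8 mm tall), 62 mm above the spindle's origin, 18 mm below the shaft's top.
- parts_block: Blue block 84 x 84 x 24 mm, fixed, in whose loose square pocket (36 mm, 15 mm deep, floor 9 mm above the bench) the spindle stands upright at the start; origin at the centre of its underside.
- pliers_stand: Fixed stand, grey base 84 x 84 x 8 mm with two aluminium rails along its y, tops 60 mm above the bench, across which the pliers' body rests; a 6 mm lip at each end of the rails. The pliers lift straight up out of it. Origin at the centre of its underside.
- pliers: Parallel-action spreading pliers, about 160 g, upright, pins down. Origin midway between the pins' lower ends; y along the line of pins and grips (half-turn symmetric about z). Above the origin: pins 5 mm in diameter to 13 mm, stop collars 8 mm in diameter 13 to 16 mm, jaws to 42 mm, dark body 36 (x) x 40 (y) mm 42 to 62 mm, orange grips 70 to 128 mm. In the stand the origin is 18 mm up.
- grip_left (a joint): Travel of the pliers' +y grip, 0 (released) to 0.012 m (at the stop); the other follows equally. Each pin moves out from y = 4.5 to 16.5 mm, as far as its grip goes in. A spring of 8 N (released) to 13 N (at the stop) on each grip pushes back; the clip adds 3 to 6 N.
- clip: Steel clip, about 30 g, lying flat: ring 39 mm over, 5 mm thick, two halves hinged at x = +18.5 mm, two ears at x = -23 mm. Origin on the ring's axis at mid thickness, z up. Closed, inner bosses 23 mm apart will not pass the 26 mm shaft; spread to the pliers' stop, 1.5 to 2 mm is to spare around a shaft centred on the origin. The pins hold the spread clip by friction.
- clip_left (a joint): Opening angle of one half of the clip, 0 (closed) to 0.22 rad; about 0.15 with the pliers squeezed to their stop. The other half follows equally. A spring closes it.
- grips (a point): Middle of the pliers' two orange grips, 102 mm above the pliers' origin. Flat upright faces, 18 mm wide, looking to +y and -y; 64 mm over both when released, 40 mm at the stop. Held at about 62 mm over, the pliers can be carried without spreading.
- shaft_top (a point): Centre of the shaft's top end, 80 mm above the spindle's origin.
- ears (a point): Midpoint between the closed clip's ears, 23 mm from the clip's origin, fixed to the hinge block. Each ear is a V-notch open to the other. The pins go straight down here, pliers' y along clip's y, 3 mm free all round, until their ends are 4 to 9 mm below this point (collars touch at 10.5), nest after 5.5 mm of grip travel and must keep their height, else they lever the clip askew. At the stop they are 21 mm from the origin.
- clip_post: Fixed post on a grey round base (84 mm), 45 mm tall to its black top disc (36 mm), with a 17 mm spigot 5 mm tall in the ring; the clip lies on it with the ears overhanging. Origin at the centre of its underside.
- post_top (a point): Centre of the clip post's top disc, 45 mm above the bench.
- rack_orange: Bystander: orange tube rack with red-capped tubes, 62 x 104 x 88 mm; origin under its centre. Leave alone.
- rack_yellow: Bystander: yellow tube rack with red-capped tubes, 62 x 104 x 88 mm; origin under its centre. Leave alone.
- flask: Bystander: conical flask with blue content, 80 mm across, 100 mm tall; origin under its centre. Leave alone.
- beaker: Bystander: glass beaker, 64 mm across, 80 mm tall; origin under its centre. Leave alone.
- jar_brown: Bystander: brown jar with blue cap, 42 mm across, 60 mm tall; origin under its centre. Leave alone.
- jar_small: Bystander: clear jar with white cap, 40 mm across, 50 mm tall; origin under its centre. Leave alone.
- adapter: Bystander: black power adapter, 70 x 44 x 30 mm; origin under its centre. Leave alone.
Things that resemble listed ones, but are neither listed nor needed, are in the scene too. Leave any purple or red look-alike of the pliers alone.

How it is judged:
On the way, in this order (a step that is already met when the one before it is completed fails the run):
1. the spindle is plugged fully home in the drive unit's socket and let go (horizontal distance between spindle and socket below 0.003 m and z of spindle in the frame of socket below -0.0195 m and angle between spindle's own z axis and vertical below 0.05 rad and contact force between the fingers and spindle below 0.1 N), for 0.2 s.
2. the clip, spread by the held pliers, is lifted clear of its post (value of joint clip_left above 0.1 rad and contact force between pliers and clip above 1 N and contact force between the fingers and pliers above 3 N and z of clip in the frame of post_top above 0.02 m and contact force between clip and clip_post below 0.05 N), for 0.2 s.
At the end, for the whole second after the job is handed in: Spindle home (3 mm, plug 19.5 mm in, upright 0.05 rad); clip around the shaft within 3 mm of its axis and of groove mid height, level 0.15 rad, still, spread over 0.1 rad on pliers held by the gripper (over 3 N; on clip over 1 N); clip presses on the spindle by under 1 N (horizontal distance between spindle and socket below 0.003 m and z of spindle in the frame of socket below -0.0195 m and angle between spindle's own z axis and vertical below 0.05 rad and value of joint clip_left above 0.1 rad and contact force between pliers and clip above 1 N and contact force between the fingers and pliers above 3 N and horizontal distance between clip and groove below 0.003 m and z of clip in the frame of groove between -0.003 and 0.003 m and angle between clip's own z axis and vertical below 0.15 rad and contact force between clip and spindle below 1 N and linear speed of clip below 0.02 m/s); the arm keeps its last pose, push and grip.
It fails at once if the gripper touches the clip (contact force between the fingers and clip above 0.5 N).
It fails at once if a bystander is pushed over or moved by more than 25 mm (distance of any of rack_orange, rack_yellow, flask, beaker, jar_brown, jar_small, adapter from where it was at the start of the episode above 0.025 m or angle between any of rack_orange, rack_yellow, flask, beaker, jar_brown, jar_small, adapter's own z axis and vertical above 0.5 rad).
It also fails if it takes over 64 s, if anything falls off the work surface, if the arm or the gripper's body presses on something with over 40 N, if the wrist force passes 120 N, or if a joint passes its speed limit or range.

## Working session

There is one attempt and no reset: what is moved stays moved. The work goes in short steps, Python scripts to look and compute and a tool call to move; the robot and the scene stay as the last step left them, time stands still between calls to the robot, and variables do not carry over. Pictures are saved under pics/ and viewed, at most 10 in all, crops included, and the job is handed in when it is done.

Besides the shell and the picture viewer there is one more tool, called after "Emit:" as name(argument=value, ...), one argument or row to a line, values as JSON. move_arm: Moves the arm, as the interface text tells. Its arguments: {"type":"object","properties":{"commands":{"type":"array","items":{"type":"array","items":{"type":"array","items":{"type":"number"}}}},"claw":{"type":"number"},"squeeze":{"type":"number"}},"required":["commands"]}

```bash
mkdir -p pics && ls && cat > h.py <<'E'
from rig import *
import numpy as np, cv2
def snap(n):
    c=camera(n); np.savez(''+n+'.npz',**{k:np.asarray(c[k]) for k in c}); return c
def load(n): return dict(np.load(''+n+'.npz'))
def ray(c,uv):
    uv=np.asarray(uv,float).reshape(-1,1,2)
    n=cv2.undistortPoints(uv,np.float64(c['camera_matrix']),np.float64(c['D']).ravel())[:,0]
    d=np.c_[n[:,0],-n[:,1],-np.ones(len(n))]
    E=np.asarray(c['extrinsics'],float);R=E[:3,:3];t=E[:3,3]
    return -R.T@t, d@R   # origin, dirs (depth-scaled)
def onplane(c,uv,z):
    o,d=ray(c,uv); return o+d*((z-o[2])/d[:,2])[:,None]
def pts(c,uv):
    uv=np.asarray(uv).reshape(-1,2); o,d=ray(c,uv)
    r=c['range_z'][uv[:,1].astype(int),uv[:,0].astype(int)]
    return o+d*r[:,None]
def cloud(c):
    H,W=c['range_z'].shape; u,v=np.meshgrid(np.arange(W),np.arange(H))
    return pts(c,np.c_[u.ravel(),v.ravel()]).reshape(H,W,3)
E
python3 - <<'E'
from h import *
for n in('side','top'):
    c=snap(n); cv2.imwrite(f'pics/{n}0.png',c['pixels']); E=c['extrinsics']; print(n,-E[:3,:3].T@E[:3,3],c['camera_matrix'][0,0],c['D'])
o=get_obs();print(o['position'],o['tool_rot'],o['time'])
E
```

```text
pics
side [ 0.08825282 -0.70615946  0.78700779] 382.2633717385051 [-0.00510756  0.          0.          0.          0.        ]
top [0.42981218 0.04402794 1.23471551] 405.28555158693075 [-0.09172513  0.          0.          0.          0.        ]
[0.1416052  0.60842637 0.40388088] [ 1.14145308e-01  9.93463592e-01 -9.30048066e-04 -2.75237907e-04] 0.1
```

View pics/side0.png

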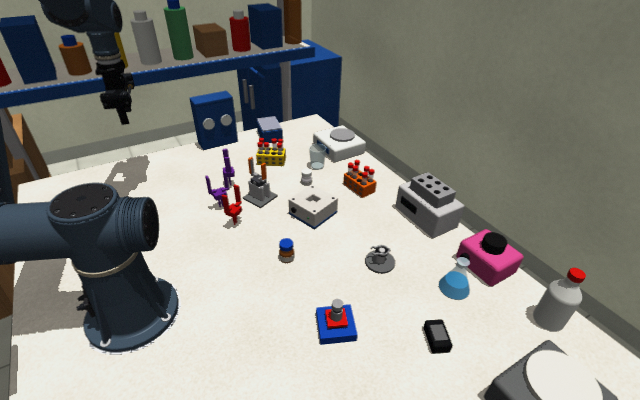

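View pics/top0.png

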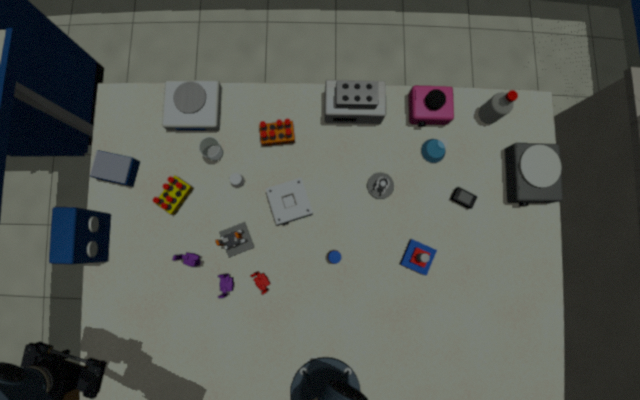

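Candidates (top picture): pliers are orange-gripped at (235,238) in the grey stand, while purple (188,259), purple (226,284) and red (261,282) are look-alikes. The spindle is at (421,257) in the blue block, the drive at (289,201), and the clip on its post at (380,186). I choose the orange pliers and check everything in one crop.

```bash
python3 - <<'E'
from h import *
c=load('top');im=c['pixels']
ms=[]
for (u,v) in((235,238),(289,201),(380,186),(421,257)):
    ms.append(cv2.resize(im[v-28:v+28,u-36:u+36],None,fx=5.5,fy=5.2,interpolation=cv2.INTER_CUBIC))
cv2.imwrite('pics/crop1.png',np.vstack([np.hstack(ms[:2]),np.hstack(ms[2:])]))
hsv=cv2.cvtColor(im,cv2.COLOR_BGR2HSV)
P=cloud(c)
def blob(mask,uv,r,z,name):
    m=np.zeros_like(mask);u,v=uv;m[v-r:v+r,u-r:u+r]=mask[v-r:v+r,u-r:u+r]
    n,l,s,ce=cv2.connectedComponentsWithStats(m)
    i=1+np.argmax(s[1:,4]); cn=cv2.findContours((l==i).astype('u1'),0,1)[0][0]
    q=onplane(c,cn[:,0],z)[:,:2]
    rr=cv2.minAreaRect((q*1000).astype('f4'));print(name,s[i],ce[i],'rect mm',rr,'zmed',np.median(P[l==i][:,2]))
H,S,V=cv2.split(hsv)
blue=((H>100)&(H<130)&(S>120)).astype('u1')*255
red=(((H<8)|(H>172))&(S>140)&(V>60)).astype('u1')*255
blob(cv2.morphologyEx(blue|red,cv2.MORPH_CLOSE,np.ones((7,7))),(421,257),25,.024,'block')
blob(red,(421,257),25,.039,'flange')
z=P[:,:,2]
def zb(a,b,uv,r,zz,n): blob(((z>a)&(z<b)).astype('u1')*255,uv,r,zz,n)
zb(.05,.07,(289,201),35,.06,'drive')
zb(.03,.07,(380,186),20,.0475,'posttop')
zb(.07,.11,(421,257),20,.089,'shafttop')
zb(.004,.03,(235,238),28,.008,'stand base')
zb(.11,.18,(235,238),28,.146,'grips')
E
```

```text
block [401 240  35  35 664] [417.20481928 256.82981928] rect mm ((401.09942626953125, -274.35150146484375), (84.97093963623047, 82.12345886230469), 66.83413696289062) zmed 0.026000835231694275
flange [411 248  16  19 115] [417.28695652 256.97391304] rect mm ((400.8170471191406, -275.1315002441406), (43.843894958496094, 43.1444091796875), 66.50302124023438) zmed 0.03993673442811896
drive [ 265  177   48   47 1298] [288.34822804 200.21109399] rect mm ((564.0557861328125, 113.74319458007812), (111.16790771484375, 110.14535522460938), 18.21894645690918) zmed 0.061202105903079174
posttop [375 176  15  17 150] [382.15333333 183.        ] rect mm ((618.1505737304688, -164.12908935546875), (39.0592155456543, 49.97203063964844), 74.63645935058594) zmed 0.049268952492778295
shafttop [420 253   9  10  66] [423.92424242 257.5       ] rect mm ((400.7872314453125, -274.7216491699219), (23.13733673095703, 25.424880981445312), 89.28323364257812) zmed 0.0904380154080533
stand base [216 222  39  36 500] [238.494 239.068] rect mm ((449.3724060058594, 275.43389892578125), (97.70887756347656, 106.35057067871094), 12.0234956741333) zmed 0.008980407462415463
grips [215 239   8   7  42] [218.4047619  242.11904762] rect mm ((439.1490783691406, 294.017822265625), (16.01934814453125, 19.056745529174805), 0.7764266729354858) zmed 0.14306193096652864
```

View pics/crop1.png

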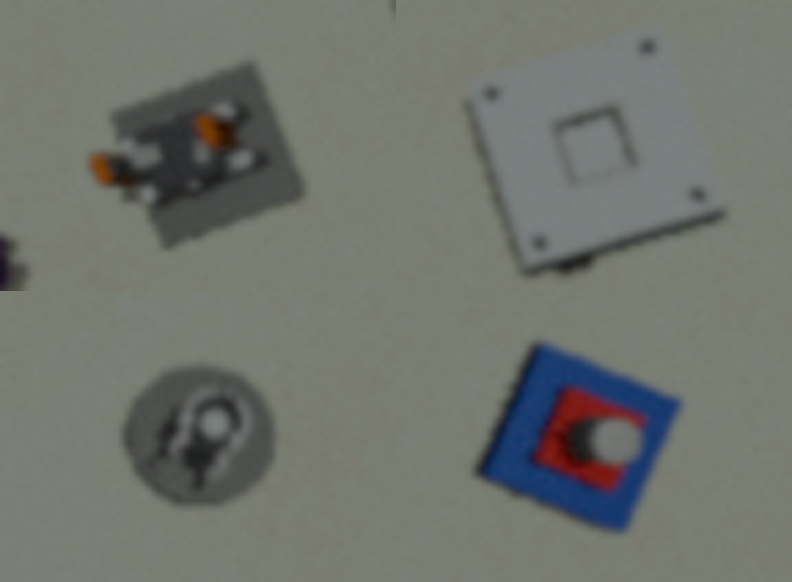

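```bash
cat >> h.py <<'E'
from scipy.spatial.transform import Rotation as Ro
def Rdown(head): # head: world angle (deg) of tool y
    h=np.radians(head); y=np.array([np.cos(h),np.sin(h),0]); z=np.array([0,0,-1.]); return np.c_[np.cross(y,z),y,z]
def rel(pos,head,o=None,frm=None):
    """move numbers from the current (or frm=(pos,head)) pose"""
    o=o or get_obs()
    p=np.array(o['position']);R=Ro.from_quat(o['tool_rot']).as_matrix()
    if frm is not None: p=np.array(frm[0]);R=Rdown(frm[1])
    best=None
    for k in(0,180):
        rv=Ro.from_matrix(R.T@Rdown(head+k)).as_rotvec()
        if best is None or np.linalg.norm(rv)<np.linalg.norm(best): best=rv
    d=R.T@(np.array(pos)-p)/.04
    print('rel',np.round(d,3),np.round(best,4),'rows',max(np.linalg.norm(d)*40/62.5,np.degrees(np.linalg.norm(best))/10.7).round(1))
E
python3 - <<'E'
from h import *
rel((.45,.27,.40),76)
c=snap('wrist');E=c['extrinsics'];o=get_obs();R=Ro.from_quat(o['tool_rot']).as_matrix()
print(c['camera_matrix'],c['D'],R.T@(-E[:3,:3].T@E[:3,3]-o['position']),'\n',np.round(R.T@E[:3,:3].T,3))
E
```

```text
rel [-9.428 -6.491  0.106] [-0.0019 -0.0003  0.0156] rows 7.3
[[283.50872354   0.         319.66462505]
 [  0.         283.50872354 202.05171649]
 [  0.           0.           1.        ]] [-0.01241081  0.          0.          0.          0.        ] [0.08051089 0.00027891 0.02057999] 
 [[-0.001  0.957  0.291]
 [ 1.     0.001  0.   ]
 [ 0.     0.291 -0.957]]
```

Emit:
move_arm(
  commands=[
    [[-9.43,-6.49,0.1,0,0,0],[-9.43,-6.49,0.1,0,0,0],[-9.43,-6.49,0.1,0,0,0],[-9.43,-6.49,0.1,0,0,0],[-9.43,-6.49,0.1,0,0,0],[-9.43,-6.49,0.1,0,0,0],[-9.43,-6.49,0.1,0,0,0],[-9.43,-6.49,0.1,0,0,0],[-9.43,-6.49,0.1,0,0,0],[-9.43,-6.49,0.1,0,0,0]],
  ],
)

```text
time: 1.4
position: [0.449, 0.2713, 0.4005]
tool_rot: [0.114, 0.994, 0.0, -0.001]
ft_force: [-0.1, 0.3, 0.3]
grip_width: 0.0868
grip_force: 0.0
```

```bash
python3 - <<'E'
from h import *
o=get_obs();print(o['position'],o['tool_rot'],o['time'])
c=snap('wrist');np.savez('wr_pliers.npz',**c);cv2.imwrite('pics/w1.png',c['pixels'])
rel((.40,-.25,.33),66.7+90)
rel((.40,-.25,.33),66.7)
E
```

```text
[0.44899043 0.27127    0.40051714] [ 1.13530921e-01  9.93534135e-01  3.36631314e-05 -8.06641525e-04] 1.4
rel [ -1.743 -12.978   1.765] [ 8.0000e-04 -1.1000e-03 -1.3908e+00] rows 8.5
rel [ -1.743 -12.978   1.765] [-0.0002 -0.0012  0.1799] rows 8.5
```

View pics/w1.png

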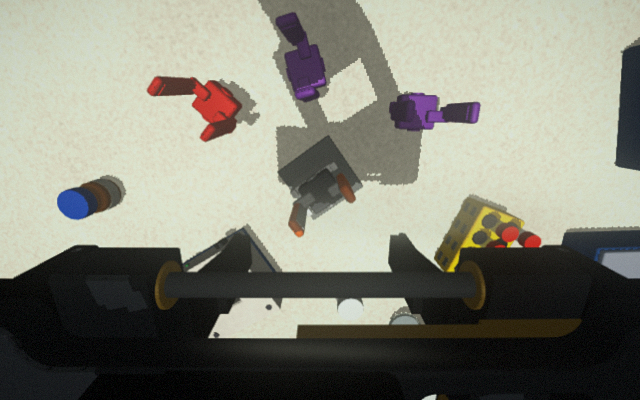

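Emit:
move_arm(
  commands=[
    [[-1.0,-6.5,0.4,0,0,0.1],[-1.75,-13.6,1.0,0,0,0.18],[-1.75,-13.6,1.0,0,0,0.18],[-1.75,-13.6,1.0,0,0,0.18],[-1.75,-13.6,1.0,0,0,0.18],[-1.75,-13.6,1.0,0,0,0.18],[-1.75,-13.6,1.5,0,0,0.18],[-1.75,-13.6,1.77,0,0,0.18],[-1.75,-13.6,1.77,0,0,0.18],[-1.75,-13.6,1.77,0,0,0.18],[-1.75,-13.6,1.77,0,0,0.18]],
  ],
)

```text
time: 2.82
position: [0.3952, -0.2738, 0.3298]
tool_rot: [0.202, 0.979, 0.001, -0.001]
ft_force: [0.1, 1.3, 0.2]
grip_width: 0.0872
grip_force: 0.0
```

```bash
python3 - <<'E'
from h import *
o=get_obs();print(o['position'],o['tool_rot'],o['time'])
c=snap('wrist');cv2.imwrite('pics/w2.png',c['pixels'])
P=cloud(c);z=P[:,:,2]
hsv=cv2.cvtColor(c['pixels'],cv2.COLOR_BGR2HSV);H,S,V=cv2.split(hsv)
def fit(m,zz,n,circ=False):
    m=m.copy();m[260:]=0
    k,l,s,ce=cv2.connectedComponentsWithStats(m.astype('u1'));i=1+np.argmax(s[1:,4])
    cn=cv2.findContours((l==i).astype('u1'),0,1)[0]; cn=max(cn,key=len)
    q=(onplane(c,cn[:,0],zz)[:,:2]*1000).astype('f4')
    print(n,s[i],cv2.minAreaRect(q),cv2.minEnclosingCircle(q) if circ else '',np.median(z[l==i]))
red=((H<8)|(H>172))&(S>140);blue=(H>100)&(H<130)&(S>120)
fit((z>.08)&(z<.1),.089,'shaft',True); fit(red,.039,'flange')
fit(cv2.morphologyEx((red|blue).astype('u1'),3,np.ones((9,9))),.024,'block')
E
```

```text
[ 0.39519062 -0.27382713  0.32981742] [ 2.02315857e-01  9.79319821e-01  7.47837463e-04 -6.50213658e-04] 2.825
shaft [304 209  31  32 754] ((400.59588623046875, -276.1802978515625), (25.061323165893555, 27.641084671020508), 66.58509063720703) ((400.4336853027344, -276.0995788574219), 14.027338027954102) 0.08854194619565728
flange [296 185  46  18 564] ((388.1531066894531, -271.2341613769531), (44.377952575683594, 17.38821792602539), 66.59166717529297)  0.03866661920286374
block [ 279  162   81   78 4532] ((400.4073791503906, -276.35894775390625), (82.10525512695312, 84.91780853271484), 66.1514892578125)  0.02394956407524873
```

View pics/w2.png

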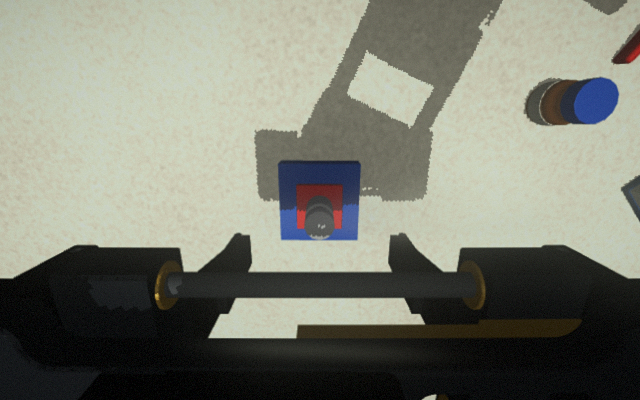

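```bash
python3 - <<'E'
from h import *
rel((.4005,-.2761,.228),66.6)
E
```

```text
rel [-0.15  -0.012  2.551] [ 0.0009 -0.0011  0.0018] rows 1.6
```

Emit:
move_arm(
  commands=[
    [[-0.15,-0.01,0,0,0,0.002],[-0.15,-0.01,1.2,0,0,0.002],[-0.15,-0.01,2.3,0,0,0.002],[-0.15,-0.01,2.55,0,0,0.002],[-0.15,-0.01,2.55,0,0,0.002],[-0.15,-0.01,2.55,0,0,0.002]],
  ],
)

```text
time: 3.62
position: [0.401, -0.2784, 0.2294]
tool_rot: [0.204, 0.979, -0.001, 0.001]
ft_force: [0.0, 0.2, 0.0]
grip_width: 0.0871
grip_force: 0.0
```

Emit:
move_arm(
  commands=[
    [[0,0,0,0,0,0],[0,0,0,0,0,0],[0,0,0,0,0,0],[0,0,0,0,0,0],[0,0,0,0,0,0],[0,0,0,0,0,0],[0,0,0,0,0,0]],
  ],
  claw=1,
  squeeze=30,
)

```text
time: 4.5
position: [0.4003, -0.278, 0.2279]
tool_rot: [0.204, 0.979, 0.0, -0.0]
ft_force: [-1.1, -1.1, 0.2]
grip_width: 0.0255
grip_force: 30.2
```

Emit:
move_arm(
  commands=[
    [[0,0,-0.5,0,0,0],[0,0,-1.5,0,0,0],[0,0,-2.8,0,0,0],[0,0,-2.8,0,0,0]],
  ],
)

```text
time: 5.0
position: [0.4011, -0.2788, 0.343]
tool_rot: [0.204, 0.979, -0.002, 0.003]
ft_force: [0.7, -1.1, -3.6]
grip_width: 0.0255
grip_force: 30.0
```

```bash
python3 - <<'E'
from h import *
o=get_obs();print(o['position'],o['grip_width'],o['time'])
rel((.564,.1137,.34),18.2)
rel((.564,.1137,.34),18.2+90)
# pliers from top view
c=load('top');hsv=cv2.cvtColor(c['pixels'],cv2.COLOR_BGR2HSV);H,S,V=cv2.split(hsv)
for n,f,(a,b,e,d) in(('top','top.npz',(222,255,205,255)),('wr','wr_pliers.npz',(170,245,280,365))):
    c=dict(np.load(f));H,S,V=cv2.split(cv2.cvtColor(c['pixels'],cv2.COLOR_BGR2HSV))
    m=np.zeros_like(H);m[a:b,e:d]=((H<22)&(S>110))[a:b,e:d]
    k,l,s,ce=cv2.connectedComponentsWithStats(m)
    P=cloud(c)
    for i in range(1,k):
        if s[i,4]>15:
            q=P[l==i];top=q[q[:,2]>np.percentile(q[:,2],60)];print(n,s[i],ce[i],top.mean(0),q[:,2].max())
E
```

```text
[ 0.40110204 -0.27882131  0.34295744] 0.02548556699233673 5.0
rel [ 0.183 10.623  0.036] [-1.000e-04  8.500e-03  8.426e-01] rows 6.8
rel [ 0.183 10.623  0.036] [-0.006   0.0059 -0.7282] rows 6.8
top [234 232   8   7  34] [237.44117647 234.91176471] [0.45959111 0.24519876 0.14700072] 0.15102863608176564
top [216 240   7   5  18] [217.88888889 242.5       ] [0.439066   0.29740023 0.14879493] 0.150533435170231
wr [337 174  18  28 236] [345.28389831 187.69915254] [0.43661222 0.29841465 0.15061049] 0.3802059943904268
wr [289 221  14  16 108] [295.7962963  228.87962963] [0.45662611 0.24765844 0.15129707] 0.3802059943904268
```

Emit:
move_arm(
  commands=[
    [[0.18,10.62,-0.5,0,0,-0.728],[0.18,10.62,-0.5,0,0,-0.728],[0.18,10.62,-0.5,0,0,-0.728],[0.18,10.62,-0.5,0,0,-0.728],[0.18,10.62,-0.5,0,0,-0.728],[0.18,10.62,-0.5,0,0,-0.728],[0.18,10.62,-0.5,0,0,-0.728],[0.18,10.62,-0.5,0,0,-0.728],[0.18,10.62,-0.5,0,0,-0.728],[0.18,10.62,-0.5,0,0,-0.728],[0.18,10.62,-0.5,0,0,-0.728]],
  ],
)

```text
time: 6.38
position: [0.5631, 0.1129, 0.3596]
tool_rot: [-0.157, 0.988, 0.0, -0.001]
ft_force: [0.3, 0.1, -2.1]
grip_width: 0.0252
grip_force: 30.0
```

```bash
python3 - <<'E'
from h import *
o=get_obs();print(o['position'],o['tool_rot'],o['ft_force'],o['time'])
p=np.array(o['position'])
c=snap('wrist');P=cloud(c);z=P[:,:,2]
H,S,V=cv2.split(cv2.cvtColor(c['pixels'],cv2.COLOR_BGR2HSV))
def big(m):
    k,l,s,ce=cv2.connectedComponentsWithStats(m.astype('u1'));i=1+np.argmax(s[1:,4]);return l==i
def fit(m,zz,n,hull=True):
    l=big(m);cn=max(cv2.findContours(l.astype('u1'),0,1)[0],key=len)
    q=(onplane(c,cn[:,0],zz)[:,:2]*1000).astype('f4');print(n,cv2.boundingRect(cn),cv2.minAreaRect(q),'z',np.median(z[l]))
red=((H<8)|(H>172))&(S>140);red[300:]=0
fit(red,p[2]-.219+.030,'flange')
fl=big(red); print('flange z',np.percentile(z[fl],[5,50,95]))
dr=(abs(z-.06)<.006); fit(dr,.06,'drive top')
cv2.imwrite('pics/w3.png',c['pixels'][80:330,140:500])
E
```

```text
[0.56310832 0.11293097 0.35962352] [-1.56926013e-01  9.87610226e-01  1.38939705e-05 -5.16553820e-04] [ 0.27389663  0.1268011  -2.11140149] 6.375
flange (329, 0, 111, 69) ((434.7559509277344, 103.5171127319336), (23.428022384643555, 62.914222717285156), 60.13677215576172) z 0.02494322575597563
flange z [0.01755788 0.02494323 0.03849545]
drive top (262, 144, 114, 104) ((563.6519775390625, 112.66831970214844), (109.70097351074219, 110.29137420654297), 18.016328811645508) z 0.05971221328541887
```

View pics/w3.png

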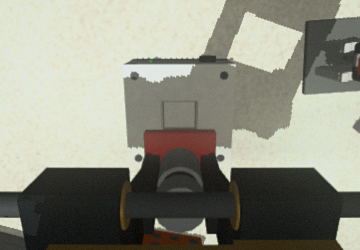

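```bash
python3 - <<'E'
from h import *
c=load('wrist');P=cloud(c);z=P[:,:,2];o=get_obs();p=np.array(o['position']);R=Ro.from_quat(o['tool_rot']).as_matrix()
H,S,V=cv2.split(cv2.cvtColor(c['pixels'],cv2.COLOR_BGR2HSV))
red=((H<8)|(H>172))&(S>140);red[:190]=0;red[245:]=0;red[:,:260]=0;red[:,380:]=0
zz=p[2]-.189;print('z flange',np.median(z[red]),zz)
Q=lambda uv:(onplane(c,uv,zz)-p)@R*1000
cols=np.arange(292,350);fr=[(u,np.where(red[:,u])[0].min()-.5) for u in cols if red[:,u].any()]
rows=[v for v in range(205,245) if red[v].sum()>20]
L=Q([(np.where(red[v])[0].min()-.5,v) for v in rows]);Rr=Q([(np.where(red[v])[0].max()+.5,v) for v in rows]);F=Q(fr)
print('front x',np.median(F[:,0]),'slope',np.polyfit(F[5:-5,1],F[5:-5,0],1))
print('left',np.round(L[::4,:2],1).tolist(),'right',np.round(Rr[::4,:2],1).tolist())
# socket: visible rim edges
g=cv2.cvtColor(c['pixels'],cv2.COLOR_BGR2GRAY)
cv2.imwrite('pics/w3b.png',cv2.resize(c['pixels'][140:250,255:385],None,fx=5,fy=5,interpolation=cv2.INTER_CUBIC))
E
```

```text
z flange 0.17040337940933137 0.17080217851617246
front x 18.325754871720463 slope [-0.0926733 18.5993437]
left [[16.0, -18.8], [13.3, -21.5], [10.5, -21.6], [7.7, -17.2]] right [[15.9, 13.5], [13.2, 14.9], [10.5, 22.0], [7.7, 18.2]]
```

View pics/w3b.png

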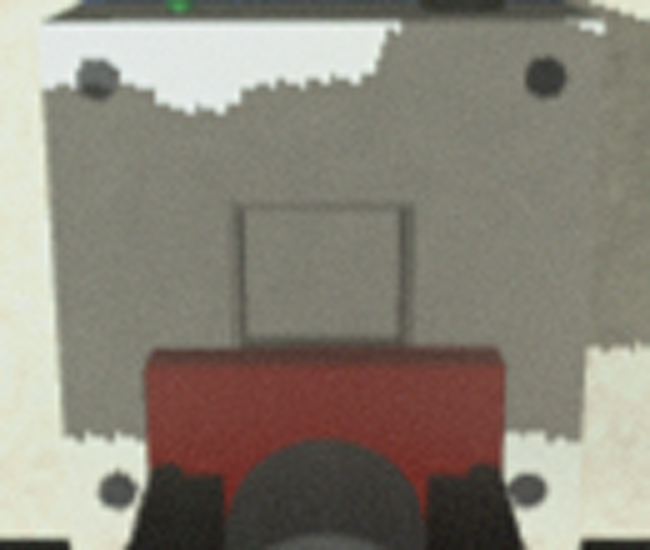

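```bash
python3 - <<'E'
from h import *
c=load('wrist');o=get_obs();p=np.array(o['position']);R=Ro.from_quat(o['tool_rot']).as_matrix()
f=lambda a,z:(onplane(c,np.array(a)/5+[254.6,139.6],z)-p)@R*1000
F=f([(149,360),(502,359),(147,420),(503,420)],.1706);print('flange',F.round(1)[:,:2].tolist())
S=f([(236,204),(412,204),(236,345),(412,345)],.06);print('socket outer',S.round(1)[:,:2].tolist(),S.mean(0))
S=f([(245,208),(401,208),(245,338),(401,338)],.06);print('socket inner',S.round(1)[:,:2].tolist(),S.mean(0))
d=(np.array([.5637,.1127,.06])-p)@R*1000;print('drive centre in tool',d)
E
```

```text
flange [[22.9, -21.8], [23.0, 22.5], [14.8, -22.4], [14.8, 22.9]]
socket outer [[18.3, -17.6], [18.2, 17.8], [-11.6, -18.2], [-11.6, 18.3]] [3.33116249e+00 7.79515476e-02 2.99804348e+02]
socket inner [[17.5, -15.8], [17.4, 15.6], [-10.1, -16.3], [-10.1, 16.0]] [ 3.68242405e+00 -1.26004776e-01  2.99804545e+02]
drive centre in tool [ -0.55653525  -0.54787611 299.80182385]
```

Emit:
move_arm(
  commands=[
    [[0,-0.01,0.8,0,0,0],[0,-0.01,1.6,0,0,0],[0,-0.01,1.85,0,0,0],[0,-0.01,2.0,0,0,0],[0,-0.01,2.1,0,0,0],[0,-0.01,2.15,0,0,0],[0,-0.01,2.15,0,0,0]],
  ],
)

```text
time: 7.3
position: [0.5637, 0.1137, 0.2782]
tool_rot: [-0.158, 0.987, -0.001, 0.001]
ft_force: [-5.4, -1.4, 16.4]
grip_width: 0.0253
grip_force: 30.1
```

Emit:
move_arm(
  commands=[
    [[0.03,0,-0.1,0,0,0],[0.03,0,-0.1,0,0,0],[0.03,0,0,0,0,0],[0.03,0,0.1,0,0,0],[0.03,0,0.1,0,0,0]],
  ],
)

```text
time: 7.92
position: [0.5624, 0.1132, 0.269]
tool_rot: [-0.158, 0.987, -0.0, -0.001]
ft_force: [-0.0, -1.4, -4.0]
grip_width: 0.0255
grip_force: 30.0
```

Emit:
move_arm(
  commands=[
    [[0,0,0.12,0,0,0],[0,0,0.24,0,0,0],[0,0,0.34,0,0,0],[0,0,0.34,0,0,0]],
  ],
)

```text
time: 8.43
position: [0.5625, 0.1133, 0.2569]
tool_rot: [-0.158, 0.987, -0.0, 0.0]
ft_force: [0.3, -3.3, 2.7]
grip_width: 0.0254
grip_force: 30.0
```

Emit:
move_arm(
  commands=[
    [[0,0,0.34,0,0,0],[0,0,0.34,0,0,0],[0,0,0.34,0,0,0],[0,0,0.34,0,0,0],[0,0,0.34,0,0,0],[0,0,-1,0,0,0],[0,0,-2.5,0,0,0],[0,0,-2.5,0,0,0],[0,0,-2.5,0,0,0],[0,0,-2.5,0,0,0]],
  ],
  claw=-1,
)

```text
time: 9.68
position: [0.5616, 0.1137, 0.3544]
tool_rot: [-0.158, 0.987, 0.0, -0.002]
ft_force: [-0.6, 0.2, -0.8]
grip_width: 0.0869
grip_force: 0.0
```

```bash
python3 - <<'E'
from h import *
o=get_obs();p=np.array(o['position']);print(p,o['grip_width'],o['time'])
c=snap('wrist');P=cloud(c);z=P[:,:,2]
def fit(m,zz,n):
    m=m.copy();m[275:]=0
    k,l,s,ce=cv2.connectedComponentsWithStats(m.astype('u1'));i=1+np.argmax(s[1:,4]);l=l==i
    cn=max(cv2.findContours(l.astype('u1'),0,1)[0],key=len)
    q=(onplane(c,cn[:,0],zz)[:,:2]*1000).astype('f4');print(n,s[i],cv2.minAreaRect(q),cv2.minEnclosingCircle(q),'z',np.median(z[l]))
fit((z>.1)&(z<.135),.118,'shaft'); fit(abs(z-.06)<.005,.06,'drive'); fit((z>.064)&(z<.075),.068,'flange')
rel((.448,.272,.36),110);
for f in(0,):
    g1=np.array([.4366,.2984]);g2=np.array([.4566,.2477]);print((g1+g2)/2,np.degrees(np.arctan2(*(g1-g2)[::-1])),np.linalg.norm(g1-g2))
E
```

```text
[0.56159508 0.11365963 0.35443078] 0.08694279969619523 9.675
shaft [ 572  134   51   29 1045] ((439.2378845214844, 296.4019775390625), (18.843292236328125, 40.64201736450195), 11.518263816833496) ((441.7894592285156, 296.92193603515625), 21.404226303100586) z 0.11928059144925854
drive [ 260  147  115  105 9114] ((563.7748413085938, 112.73304748535156), (109.45067596435547, 110.08760070800781), 18.127840042114258) ((563.792236328125, 112.55891418457031), 77.24620819091797) z 0.05975270539792599
flange [ 294  181   48   45 1252] ((562.8975219726562, 113.14354705810547), (45.18487548828125, 45.79252624511719), 18.116378784179688) ((563.2897338867188, 113.4109878540039), 31.287397384643555) z 0.06768252831186494
rel [ 1.467  4.649 -0.126] [ 0.0016 -0.0038 -0.0318] rows 3.1
[0.4466  0.27305] 111.5281097147861 0.054502201790386416
```

Emit:
move_arm(
  commands=[
    [[0.5,1.5,-0.9,0,0,-0.05],[1.45,4.62,-1.0,0,0,-0.06],[1.45,4.62,-1.0,0,0,-0.06],[1.45,4.62,-1.0,0,0,-0.06],[1.45,4.62,-1.0,0,0,-0.06],[1.45,4.62,-1.0,0,0,-0.06],[1.45,4.62,-1.0,0,0,-0.06]],
  ],
)

```text
time: 10.6
position: [0.4508, 0.2698, 0.396]
tool_rot: [-0.186, 0.982, -0.0, -0.0]
ft_force: [-0.7, -0.4, 0.8]
grip_width: 0.087
grip_force: 0.0
```

```bash
python3 - <<'E'
from h import *
o=get_obs();p=np.array(o['position']);R=Ro.from_quat(o['tool_rot']).as_matrix();print(p,o['tool_rot'],o['time'])
c=snap('wrist');P=cloud(c);z=P[:,:,2]
H,S,V=cv2.split(cv2.cvtColor(c['pixels'],cv2.COLOR_BGR2HSV))
m=((H<22)&(S>110)&(z>.06)&(z<.16)).astype('u1');m[260:]=0
k,l,s,ce=cv2.connectedComponentsWithStats(m)
for i in range(1,k):
    if s[i,4]<40:continue
    q=P[l==i];t=(l==i)&(z>.135)
    T=P[t];print(s[i],T.mean(0),np.median(T[:,2]),'tool',((T.mean(0)-p)@R*1000).round(1),np.ptp((T-p)@R,axis=0))
def rect(m,zz,n):
    k,l,s,ce=cv2.connectedComponentsWithStats(m.astype('u1'));i=1+np.argmax(s[1:,4]);cn=max(cv2.findContours((l==i).astype('u1'),0,1)[0],key=len)
    print(n,s[i],cv2.minAreaRect((onplane(c,cn[:,0],zz)[:,:2]*1000).astype('f4')))
b=abs(z-.009)<.006;b[270:]=0;rect(b,.008,'base')
cv2.imwrite('pics/w4.png',cv2.resize(c['pixels'][130:270,230:410],None,fx=4,fy=4,interpolation=cv2.INTER_CUBIC))
E
```

```text
[0.45075194 0.26980349 0.39598677] [-1.86363557e-01  9.82480831e-01 -1.64151486e-04 -1.18964834e-04] 10.6
[288 204   7  17  99] [0.45802154 0.24662039 0.14527884] 0.14545415887577462 tool [  1.7 -24.2 250.7] [0.01423102 0.00544584 0.00449067]<stdin>:10: RuntimeWarning: Mean of empty slice.
  ret = um.true_divide(
  return _methods._mean(a, axis=axis, dtype=dtype,
  ret = ret.dtype.type(ret / rcount)
Traceback (most recent call last):
ValueError: zero-size array to reduction operation maximum which has no identity
```

```bash
python3 - <<'E'
from h import *
o=get_obs();p=np.array(o['position']);R=Ro.from_quat(o['tool_rot']).as_matrix()
c=load('wrist');P=cloud(c);z=P[:,:,2]
def rect(m,zz,n,mn=30):
    m=m.copy();m[262:]=0;m[:,:200]=0;m[:,440:]=0
    k,l,s,ce=cv2.connectedComponentsWithStats(m.astype('u1'))
    for i in range(1,k):
        if s[i,4]<mn:continue
        cn=max(cv2.findContours((l==i).astype('u1'),0,1)[0],key=len);q=(onplane(c,cn[:,0],zz)-p)@R*1000
        r=cv2.minAreaRect(q[:,:2].astype('f4'));print(n,s[i],np.round(r[0],1),np.round(r[1],1),r[2],'z',np.median(z[l==i]))
rect((z>.138)&(z<.152),.146,'griptop',12); rect((z>.065)&(z<.09),.08,'body'); rect((z>.004)&(z<.014),.008,'base',200)
cv2.imwrite('pics/w4.png',cv2.resize(c['pixels'][130:270,230:410],None,fx=4,fy=4,interpolation=cv2.INTER_CUBIC))
E
```

```text
griptop [286 201  12  22 198] [  1.7 -24. ] [ 9. 19.] 86.88756561279297 z 0.14472271258647315
griptop [349 201  12  21 204] [ 2.1 30.1] [ 9.4 18.1] 88.31665802001953 z 0.14473288059127015
body [ 292  173   57   38 1396] [1.7 0.7] [41.2 60.2] 0.04276625066995621 z 0.07983966722619396
body [294 175   7   8  40] [ 16.3 -23.8] [7.7 6.4] 1.5415304899215698 z 0.06583144043017494
body [343 174   7   8  37] [17.4 28.3] [6.4 7.7] 88.68109893798828 z 0.06589670952397009
base [266  18  50  18 252] [177.  -33.3] [ 7.2 57.7] 13.05070686340332 z 0.01054676558243775
base [ 289  147   65   46 1531] [12.9  2.1] [83.8 58.3] 88.03923797607422 z 0.007739233636051279
base [203 174  23  74 265] [ -43.9 -133.5] [ 25.2 106.9] 81.0810775756836 z 0.009316629150379951
```

View pics/w4.png

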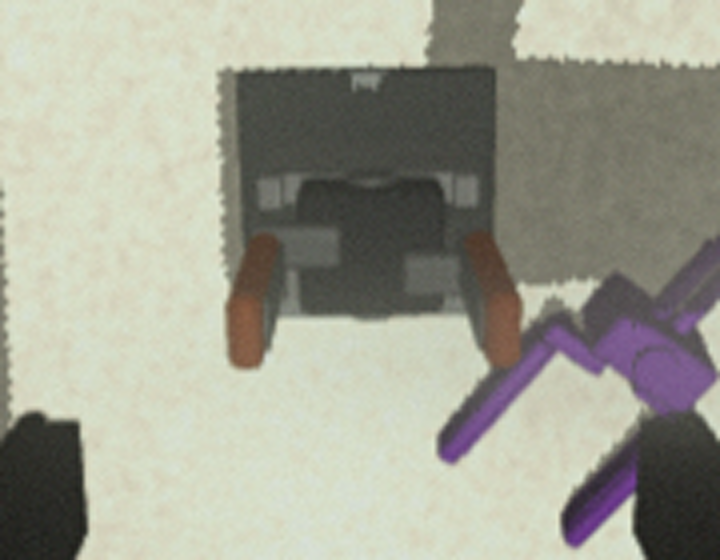

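```bash
python3 - <<'E'
from h import *
o=get_obs();p=np.array(o['position']);R=Ro.from_quat(o['tool_rot']).as_matrix()
c=load('wrist');P=cloud(c)
H,S,V=cv2.split(cv2.cvtColor(c['pixels'],cv2.COLOR_BGR2HSV))
m=(H>125)&(H<160)&(S>80)
q=(P[m]-p)@R*1000
print(len(q))
z=P[m][:,2]
for a in np.arange(0,.2,.03):
    s=(z>=a)&(z<a+.03)
    if s.sum()>5:print(a,'x',np.percentile(q[s,0],[2,98]).round(),'y',np.percentile(q[s,1],[2,98]).round(),s.sum())
E
```

```text
6329
0.0 x [-115.  188.] y [-55.  93.] 1455
0.03 x [-56. 169.] y [-64. 105.] 2060
```

Emit:
move_arm(
  commands=[
    [[0.05,0.08,0.5,0,0,0],[0.05,0.08,1.5,0,0,0],[0.05,0.08,2.4,0,0,0],[0.05,0.08,2.8,0,0,0],[0.05,0.08,2.8,0,0,0],[0.05,0.08,2.8,0,0,0],[0.05,0.08,2.8,0,0,0]],
  ],
)

```text
time: 11.52
position: [0.4471, 0.2731, 0.2853]
tool_rot: [-0.187, 0.982, 0.0, 0.001]
ft_force: [-0.0, 0.2, -0.6]
grip_width: 0.0872
grip_force: 0.0
```

Emit:
move_arm(
  commands=[
    [[0,0,0,0,0,0],[0,0,0,0,0,0],[0,0,0,0,0,0],[0,0,0,0,0,0]],
  ],
  claw=-0.43,
  squeeze=30,
)

```text
time: 12.02
position: [0.4467, 0.2731, 0.2845]
tool_rot: [-0.188, 0.982, -0.0, 0.0]
ft_force: [-0.4, -1.6, 1.4]
grip_width: 0.0632
grip_force: 8.1
```

Emit:
move_arm(
  commands=[
    [[0,0,0,0,0,0],[0,0,0,0,0,0],[0,0,0,0,0,0]],
  ],
  claw=-0.4,
)

```text
time: 12.4
position: [0.4467, 0.2731, 0.2845]
tool_rot: [-0.188, 0.982, -0.0, 0.0]
ft_force: [0.4, -2.8, 3.5]
grip_width: 0.061
grip_force: 8.5
```

Emit:
move_arm(
  commands=[
    [[0,0,-0.3,0,0,0],[0,0,-0.8,0,0,0],[0,0,-1.5,0,0,0],[0,0,-2.2,0,0,0],[0,0,-2.8,0,0,0],[0,0,-2.8,0,0,0]],
  ],
)

```text
time: 13.15
position: [0.4468, 0.2735, 0.3982]
tool_rot: [-0.188, 0.982, 0.001, 0.002]
ft_force: [0.4, 0.5, -2.6]
grip_width: 0.0607
grip_force: 8.5
```

```bash
python3 - <<'E'
from h import *
o=get_obs();p=np.array(o['position']);R=Ro.from_quat(o['tool_rot']).as_matrix();print(p,o['grip_width'],o['ft_force'],o['time'])
c=snap('wrist');np.savez('wr_held.npz',**c);P=cloud(c);z=P[:,:,2]
cv2.imwrite('pics/w5.png',c['pixels'][60:360,120:520])
t=load('top');Pt=cloud(t);im=t['pixels']
u0,v0,u1,v1=362,168,398,206
zz=Pt[v0:v1,u0:u1,2];m=(zz>.035)
ys,xs=np.where(m);q=onplane(t,np.c_[xs+u0,ys+v0],.0475);print(len(q),q.mean(0))
m2=((Pt[:,:,2]>.003)&(Pt[:,:,2]<.03)).astype('u1');m2[:v0]=0
cv2.imwrite('pics/x.png',im)
E
```

```text
[0.4468111  0.27354264 0.3982092 ] 0.060677326125655066 [ 0.39770197  0.53328717 -2.64014589] 13.15
154 [ 0.61924529 -0.16352806  0.0475    ]
```

View pics/w5.png

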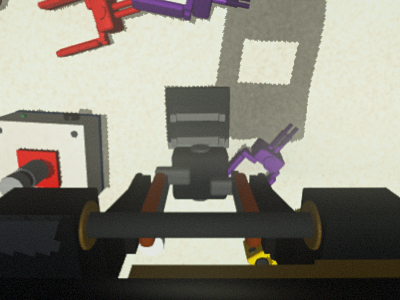

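```bash
python3 - <<'E'
from h import *
t=load('top')
print('flask',onplane(t,[(433,150)],.05),'adapter',onplane(t,[(463,197)],.03))
C=np.array([.619,-.164]);e=np.array([-.69,.72])
rel((*(C-.05*e),.42),44)
E
```

```text
flask [[ 0.72261924 -0.31966892  0.05      ]] adapter [[ 0.58274623 -0.41577233  0.03      ]]
rel [ -0.457 -12.909  -0.583] [1.3000e-03 1.1000e-03 1.1801e+00] rows 8.3
```

Emit:
move_arm(
  commands=[
    [[-0.2,-6.5,-0.58,0,0,0.6],[-0.46,-12.9,-0.58,0,0,1.18],[-0.46,-12.9,-0.58,0,0,1.18],[-0.46,-12.9,-0.58,0,0,1.18],[-0.46,-12.9,-0.58,0,0,1.18],[-0.46,-12.9,-0.58,0,0,1.18],[-0.46,-12.9,-0.58,0,0,1.18],[-0.46,-12.9,-0.58,0,0,1.18],[-0.46,-12.9,0.5,0,0,1.18],[-0.46,-12.9,0.92,0,0,1.18],[-0.46,-12.9,0.92,0,0,1.18],[-0.46,-12.9,0.92,0,0,1.18]],
  ],
)

```text
time: 14.7
position: [0.6539, -0.1984, 0.3604]
tool_rot: [0.39, 0.921, 0.0, 0.0]
ft_force: [0.1, -0.5, -1.2]
grip_width: 0.061
grip_force: 8.5
```

```bash
python3 - <<'E'
from h import *
o=get_obs();p=np.array(o['position']);R=Ro.from_quat(o['tool_rot']).as_matrix();print(p,o['tool_rot'],o['grip_width'],o['time'])
c=snap('wrist');np.savez('wr_clip.npz',**c);P=cloud(c);z=P[:,:,2]
rg=c['range_z'];
# zoom region around post
m=(z>.04)&(z<.056);m[:,:200]=0;m[:,440:]=0;m[240:]=0
ys,xs=np.where(m);print(xs.min(),xs.max(),ys.min(),ys.max(),m.sum())
x0,x1,y0,y1=xs.min()-6,xs.max()+6,ys.min()-6,ys.max()+6
def asc(lo,hi): 
    for v in range(y0,y1): print(v,''.join('#' if .0465<z[v,u]<.0487 else ('D' if z[v,u]>=.0487 else ('o' if z[v,u]>.04 else '.')) for u in range(x0,x1)))
print(x0);asc(0,0)
E
```

```text
[ 0.6538913  -0.19836861  0.36041634] [3.89949051e-01 9.20836353e-01 1.14604753e-04 3.67677216e-04] 0.06097208105569454 14.7
295 337 117 171 1297
289
111 ......................................................
112 ......................................................
113 ......................................................
114 ......................................................
115 ......................................................
116 .......................................D..............
117 ............................D.........................
118 ............................DDD.......................
119 ............................#DDDD.....................
120 ............................DDDDDD#...................
121 ..............................DD#DD#D.................
122 ................................DDDDD.................
123 ..................................DDDD.........D......
124 ..................................DD#D................
125 .........DD....D..................DD#.................
126 .........DDD#....................#DDDD................
127 ..
[... 2243 characters left out ...]
................DDD#DDD#D#D##o#D#DDDDD#............
166 ....................DDDDDDD#DDD#DDDDDDDDDD............
167 .................D...D#DDDDDDDDDDDDDDDDDD.............
168 ...........D.............DDDDDDDDDDDDDDDDD............
169 ..............................DD.DD#DDDD..............
170 .................................DDDD.................
171 ..................................D...................
172 ......................................................
173 ......................................................
174 .........D..............D.............................
175 ......................................................
176 ......................................................
```

```bash
python3 - <<'E'
from h import *
from scipy.optimize import least_squares
c=load('wr_clip') if False else dict(np.load('wr_clip.npz'));P=cloud(c);z=P[:,:,2]
o=get_obs();p=np.array(o['position']);R=Ro.from_quat(o['tool_rot']).as_matrix()
m=(z>.0465)&(z<.056);m[:,:293]=0;m[:,342:]=0;m[:115]=0;m[172:]=0
m=m.astype('u1');k,l,s,ce=cv2.connectedComponentsWithStats(m,connectivity=8)
for i in range(1,k):
    if s[i,4]<20:l[l==i]=0
ys,xs=np.where(l>0);q=(onplane(c,np.c_[xs,ys],.05))[:,:2]*1000
print('zmed',np.median(z[ys,xs]))
# spigot centre
i=l[150,320];sp=q[l[ys,xs]==i];C0=sp.mean(0);print('spigot',C0,len(sp))
cl=q[l[ys,xs]!=i]
C=C0.copy()
def outer(C):
    d=cl-C;a=np.degrees(np.arctan2(d[:,1],d[:,0]))%360;r=np.hypot(*d.T)
    return a,r
a,r=outer(C)
for b in range(0,360,10):
    t=(a>=b)&(a<b+10)
    if t.any():print(b,'n',t.sum(),'rmin %.1f rmax %.1f'%(r[t].min(),r[t].max()))
np.save('clip_pts.npy',cl);np.save('C0.npy',C0)
E
```

```text
zmed 0.04966725100617089
spigot [ 619.66576789 -164.51561522] 213
0 n 14 rmin 15.5 rmax 19.8
10 n 13 rmin 16.0 rmax 20.1
20 n 14 rmin 15.3 rmax 19.6
30 n 12 rmin 15.9 rmax 19.3
40 n 12 rmin 15.8 rmax 18.9
50 n 13 rmin 15.3 rmax 19.2
60 n 16 rmin 11.9 rmax 18.8
70 n 21 rmin 11.5 rmax 18.7
80 n 18 rmin 11.9 rmax 19.0
90 n 14 rmin 14.7 rmax 18.4
100 n 14 rmin 14.7 rmax 19.9
110 n 30 rmin 15.1 rmax 26.7
120 n 36 rmin 18.0 rmax 29.5
130 n 14 rmin 27.5 rmax 31.3
170 n 15 rmin 26.9 rmax 31.1
180 n 37 rmin 17.6 rmax 29.1
190 n 30 rmin 14.8 rmax 26.9
200 n 14 rmin 14.4 rmax 20.2
210 n 12 rmin 14.6 rmax 18.0
220 n 19 rmin 11.5 rmax 18.7
230 n 20 rmin 11.7 rmax 18.9
240 n 17 rmin 12.2 rmax 18.6
250 n 13 rmin 15.3 rmax 19.2
260 n 13 rmin 15.2 rmax 19.0
270 n 11 rmin 15.3 rmax 19.1
280 n 13 rmin 15.6 rmax 20.1
290 n 13 rmin 15.7 rmax 19.7
300 n 15 rmin 15.4 rmax 19.7
310 n 14 rmin 16.1 rmax 20.3
320 n 16 rmin 16.5 rmax 22.8
330 n 19 rmin 16.5 rmax 22.3
340 n 20 rmin 16.6 rmax 22.6
350 n 13 rmin 16.2 rmax 20.0
```

```bash
python3 - <<'E'
from h import *
from scipy.optimize import least_squares
cl=np.load('clip_pts.npy');C=np.load('C0.npy')
for it in range(5):
    d=cl-C;a=np.degrees(np.arctan2(d[:,1],d[:,0]))%360;r=np.hypot(*d.T)
    sel=[np.where((a>=b)&(a<b+6))[0] for b in list(range(0,100,6))+list(range(216,310,6))]
    po=np.array([cl[s[np.argmax(r[s])]] for s in sel if len(s)])
    f=least_squares(lambda x:np.hypot(po[:,0]-x[0],po[:,1]-x[1])-x[2],[*C,19],loss='soft_l1',f_scale=.3);C=f.x[:2]
print('clip centre',f.x)
d=cl-C;a=np.degrees(np.arctan2(d[:,1],d[:,0]))%360;r=np.hypot(*d.T)
e1=(r>22)&(a>95)&(a<155);e2=(r>22)&(a>155)&(a<215);h=(r>20.5)&((a>300)|(a<10))
m1,m2,mh=cl[e1].mean(0),cl[e2].mean(0),cl[h].mean(0)
ang=lambda v:np.degrees(np.arctan2(v[1],v[0]))%360
print('ears mid dir',ang((m1+m2)/2-C),'line normal',ang(m1-m2),'hinge',ang(mh-C),e1.sum(),e2.sum(),h.sum(),np.linalg.norm((m1+m2)/2-C))
E
```

```text
clip centre [ 620.47405919 -164.89563179   18.82213886]
ears mid dir 154.73396744147706 line normal 64.86251924889046 hinge 334.77298497678765 53 52 11 23.702516927798538
```

```bash
python3 - <<'E'
from h import *
o=get_obs();p=np.array(o['position']);R=Ro.from_quat(o['tool_rot']).as_matrix()
c=dict(np.load('wr_clip.npz'));P=cloud(c);q=(P-p)@R*1000
for n,a,b in(('body',198,212),('griptop',132,144)):
    m=(q[:,:,2]>a)&(q[:,:,2]<b)&(abs(q[:,:,0])<35)&(abs(q[:,:,1])<33);m[300:]=0
    s=q[m];print(n,len(s),np.percentile(s[:,0],[1,5,95,99]).round(1),np.percentile(s[:,1],[1,50,99]).round(1),'depth',np.median(s[:,2]))
    if n=='body':
        for y in range(-18,19,4):
            t=s[abs(s[:,1]-y)<2]; 
            if len(t):print(y,t[:,0].max().round(1),np.median(t[:,2]).round(1),end='; ')
E2=np.array([.5997,-.1551])
rel((*E2,.345),64.8)
rel((*E2,.345),64.8,frm=((*E2,.345),64.8))
E
```

```text
body 2533 [-20.6 -17.1  15.7  17.3] [-26.7  -0.5  21.9] depth 205.63787883387204
-18 16.4 205.8; -14 16.4 205.6; -10 16.1 205.5; -6 18.0 205.7; -2 18.2 205.8; 2 18.1 205.8; 6 17.5 205.7; 10 16.1 205.5; 14 16.1 205.6; 18 16.2 205.9; griptop 147 [-6.6 -5.7 10.9 11.1] [-32.9  22.7  32.8] depth 140.39778859138883
rel [ 1.726 -0.221  0.399] [ 0.0005  0.0021 -0.3613] rows 1.9
rel [0. 0. 0.] [0. 0. 0.] rows 0.0
```

Emit:
move_arm(
  commands=[
    [[0.8,-0.1,0,0,0,-0.15],[1.73,-0.22,0,0,0,-0.361],[1.73,-0.22,0.2,0,0,-0.361],[1.73,-0.22,0.4,0,0,-0.361],[1.73,-0.22,0.4,0,0,-0.361],[1.73,-0.22,0.4,0,0,-0.361],[1.73,-0.22,0.4,0,0,-0.361]],
  ],
)

```text
time: 15.62
position: [0.5997, -0.1565, 0.3436]
tool_rot: [0.219, 0.976, -0.0, 0.0]
ft_force: [-0.2, -0.9, -2.2]
grip_width: 0.0613
grip_force: 8.5
```

```bash
python3 - <<'E'
from h import *
o=get_obs();p=np.array(o['position']);R=Ro.from_quat(o['tool_rot']).as_matrix();print(p,o['tool_rot'],o['grip_width'],o['time'])
E2=np.array([.5997,-.1551])
rel((*E2,.308),64.8)
c=snap('wrist');P=cloud(c);z=P[:,:,2];q=(P-p)@R*1000
# visible clip parts
m=(z>.045)&(z<.056)&(abs(q[:,:,0])<60)&(abs(q[:,:,1])<45);m[260:]=0
ys,xs=np.where(m);print(m.sum(), xs.min() if m.any() else '',xs.max() if m.any() else '',ys.min() if m.any() else'',ys.max() if m.any() else'')
if m.any(): print(np.percentile(q[m][:,0],[2,50,98]),np.percentile(q[m][:,1],[2,50,98]))
s=snap('side');cv2.imwrite('pics/s2.png',cv2.resize(s['pixels'][170:290,320:440],None,fx=5,fy=5,interpolation=cv2.INTER_CUBIC))
E
```

```text
[ 0.59973202 -0.15652273  0.34361188] [ 2.19366171e-01  9.75642550e-01 -6.48616458e-05  3.05508864e-04] 0.061309928921353736 15.625
rel [0.017 0.032 0.89 ] [ 0.      0.0006 -0.0025] rows 0.6
181 305 337 191 207
[-8.03105204 -1.49540461  7.71366174] [-14.45655846   7.77886715  17.19299685]
```

Emit:
move_arm(
  commands=[
    [[0.02,0.03,0.1,0,0,0],[0.02,0.03,0.3,0,0,0],[0.02,0.03,0.5,0,0,0],[0.02,0.03,0.7,0,0,0],[0.02,0.03,0.89,0,0,0],[0.02,0.03,0.89,0,0,0],[0.02,0.03,0.89,0,0,0]],
  ],
)

```text
time: 16.6
position: [0.5993, -0.1547, 0.308]
tool_rot: [0.219, 0.976, -0.0, 0.0]
ft_force: [-0.5, 0.2, -1.3]
grip_width: 0.0611
grip_force: 8.5
```

```bash
python3 - <<'E'
from h import *
o=get_obs();print(o['position'],o['ft_force'],o['moment'],o['grip_width'])
rel((.5997,-.1551,.308),64.8)
s=snap('side');cv2.imwrite('pics/s3.png',cv2.resize(s['pixels'][170:290,320:440],None,fx=5,fy=5,interpolation=cv2.INTER_CUBIC))
E
```

```text
[ 0.5992636  -0.15473009  0.30804201] [-0.48606655  0.20802285 -1.28587717] [-0.01858497  0.00091308  0.04579448] 0.06107180543140602
rel [-0.014 -0.004  0.001] [-0.      0.0004 -0.0019] rows 0.0
```

View pics/s3.png

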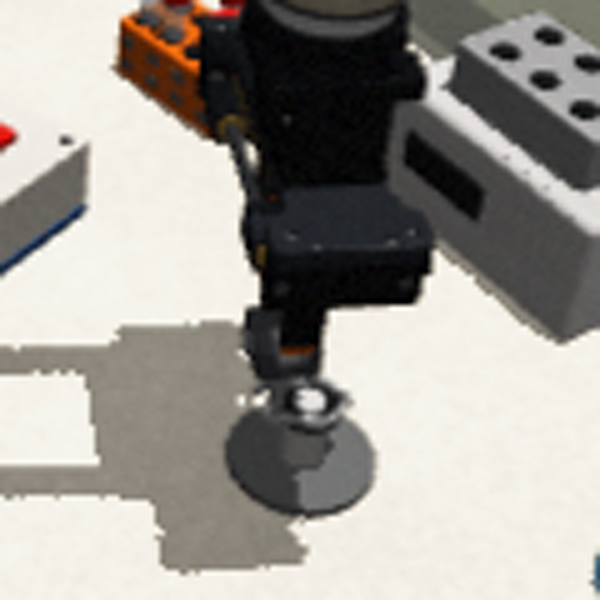

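Emit:
move_arm(
  commands=[
    [[-0.01,0,0,0,0,0],[-0.01,0,0,0,0,0],[-0.01,0,0,0,0,0]],
  ],
  claw=-0.2,
  squeeze=35,
)

```text
time: 17.02
position: [0.5994, -0.1548, 0.3081]
tool_rot: [0.219, 0.976, 0.0, -0.0]
ft_force: [0.5, 0.4, -1.3]
grip_width: 0.0529
grip_force: 10.6
```

Emit:
move_arm(
  commands=[
    [[0,0,0,0,0,0],[0,0,0,0,0,0],[0,0,0,0,0,0]],
  ],
  claw=-0.05,
)

```text
time: 17.4
position: [0.5996, -0.1549, 0.308]
tool_rot: [0.219, 0.976, -0.0, 0.0]
ft_force: [-0.0, 0.3, -2.3]
grip_width: 0.0464
grip_force: 16.4
```

Emit:
move_arm(
  commands=[
    [[0,0,0,0,0,0],[0,0,0,0,0,0],[0,0,0,0,0,0],[0,0,0,0,0,0]],
  ],
  claw=0.3,
)

```text
time: 17.9
position: [0.5995, -0.1549, 0.308]
tool_rot: [0.219, 0.976, -0.0, 0.0]
ft_force: [-0.3, -0.0, -1.1]
grip_width: 0.0387
grip_force: 35.0
```

Emit:
move_arm(
  commands=[
    [[0,0,-0.1,0,0,0],[0,0,-0.25,0,0,0],[0,0,-0.5,0,0,0],[0,0,-0.9,0,0,0],[0,0,-1.4,0,0,0],[0,0,-1.9,0,0,0],[0,0,-2.3,0,0,0],[0,0,-2.5,0,0,0],[0,0,-2.5,0,0,0],[0,0,-2.5,0,0,0],[0,0,-2.5,0,0,0]],
  ],
)

```text
time: 19.27
position: [0.5993, -0.1548, 0.407]
tool_rot: [0.219, 0.976, 0.0, -0.001]
ft_force: [1.3, -0.3, -2.0]
grip_width: 0.0387
grip_force: 35.0
```

```bash
python3 - <<'E'
from h import *
o=get_obs();p=np.array(o['position']);R=Ro.from_quat(o['tool_rot']).as_matrix();print(p,o['ft_force'],o['grip_width'],o['grip_force'],o['time'])
c=snap('wrist');P=cloud(c);q=(P-p)@R*1000
m=(q[:,:,2]>252)&(q[:,:,2]<272)&(abs(q[:,:,0])<60)&(abs(q[:,:,1])<40);m[260:]=0
print(m.sum());s=q[m]
if len(s):print(np.percentile(s[:,0],[2,50,98]),np.percentile(s[:,1],[2,50,98]),np.percentile(s[:,2],[5,50,95]))
t=snap('side');Pt=cloud(t)
# clip seen by side camera: metallic points near expected location
h=np.array([-.0,0,0]);qq=(Pt-p)@R*1000
m=(qq[:,:,2]>245)&(qq[:,:,2]<290)&(abs(qq[:,:,0]+20)<50)&(abs(qq[:,:,1])<40)
ys,xs=np.where(m);s=qq[m];print('side',m.sum(),xs.min(),xs.max(),ys.min(),ys.max())
print(np.percentile(s,[3,50,97],axis=0).round(1))
E
```

```text
[ 0.5993187  -0.1547981   0.40702341] [ 1.34506072 -0.29252955 -1.9845258 ] 0.03874757487473981 34.999608497601 19.275
22
[3.10871184 3.74724346 4.68056348] [-18.12840867  15.22061371  18.39598397] [257.70287805 259.5451052  263.15174976]
side 108 375 395 217 229
[[-43.6 -21.1 250. ]
 [-21.3 -12.9 258.2]
 [  0.4  20.1 263.4]]
```

```bash
python3 - <<'E'
from h import *
rel((.5426,.1065,.407),108.1)
t=load('side');o=get_obs();p=np.array(o['position']);R=Ro.from_quat(o['tool_rot']).as_matrix()
qq=(cloud(t)-p)@R*1000
m=(qq[:,:,2]>245)&(qq[:,:,2]<268)&(abs(qq[:,:,0]+24)<22)&(abs(qq[:,:,1])<24)
s=qq[m];A=np.c_[s[:,:2],np.ones(len(s))];print(len(s),np.linalg.lstsq(A,s[:,2],rcond=None)[0])
E
```

```text
rel [4.078 5.299 0.012] [ 5.000e-04 -1.300e-03 -7.577e-01] rows 4.3
94 [-3.38729509e-02  9.51095858e-03  2.57801873e+02]
```

Emit:
move_arm(
  commands=[
    [[0.3,0.4,-0.05,0,0,-0.06],[0.9,1.2,-0.05,0,0,-0.17],[1.6,2.1,-0.05,0,0,-0.3],[2.3,3.0,-0.05,0,0,-0.43],[3.0,3.9,-0.05,0,0,-0.56],[3.6,4.7,-0.05,0,0,-0.67],[4.0,5.2,-0.05,0,0,-0.74],[4.08,5.3,-0.05,0,0,-0.758],[4.08,5.3,-0.05,0,0,-0.758],[4.08,5.3,-0.05,0,0,-0.758]],
  ],
)

```text
time: 20.62
position: [0.5428, 0.1058, 0.41]
tool_rot: [-0.157, 0.988, -0.0, 0.0]
ft_force: [0.7, 0.3, -1.7]
grip_width: 0.0388
grip_force: 35.0
```

```bash
python3 - <<'E'
from h import *
o=get_obs();p=np.array(o['position']);R=Ro.from_quat(o['tool_rot']).as_matrix();print(p,o['tool_rot'],o['grip_width'],o['time'])
rel((.5426,.1065,.407),108.1)
t=snap('side');P=cloud(t);q=(P-p)@R*1000
m=(q[:,:,2]>235)&(q[:,:,2]<300)&(abs(q[:,:,0]+21)<32)&(abs(q[:,:,1])<34)
ys,xs=np.where(m);x0,x1,y0,y1=xs.min(),xs.max(),ys.min(),ys.max();print(x0,x1,y0,y1)
for v in range(y0,y1+1):print(v,' '.join('%4d'%q[v,u,2] if m[v,u] else '   .' for u in range(x0,x1+1)))
s=q[m&(q[:,:,2]<268)&(q[:,:,2]>252)];print('clip span',np.percentile(s,[2,50,98],axis=0).round(1))
s=q[m&(q[:,:,2]>278)];print('shaft',len(s),np.percentile(s,[2,50,98],axis=0).round(1))
c=snap('wrist');q=(cloud(c)-p)@R*1000
m=(q[:,:,2]>252)&(q[:,:,2]<268)&(abs(q[:,:,0])<60)&(abs(q[:,:,1])<40);m[260:]=0
s=q[m];print('ears',len(s),np.percentile(s,[2,50,98],axis=0).round(1))
E
```

```text
[0.54284394 0.10583373 0.40999638] [-1.56929696e-01  9.87609753e-01 -1.92655985e-04  9.93572194e-05] 0.03877464904080818 20.625
rel [0.001 0.018 0.075] [-0.0004  0.0001 -0.0007] rows 0.0
303 320 169 187
169    .  238  236    .    .    .    .    .    .    .    .    .    .    .    .    .    .    .
170    .  242  240  242    .    .    .    .    .    .    .    .  257  259    .    .    .    .
171    .  245  243  246    .  260  260  257  261    .    .    .  260  260  259  258  258    .
172    .  249  247  248  257  258  259  257    .  236    .    .    .  263  261  259  257    .
173    .  252  251  252  259  258  261  263    .  235    .  237    .    .    .  262  263  258
174    .  257  255  257  259  264    .    .    .  241  239  241    .    .    .    .  262  257
175  256  258  261  261    .    .    .    .    .  246  245  243    .    .    .    .    .  257
176  261  262  264    .    .    .    .    .    .  247  247  246    .    .  256  258  257  260
177    .    .    .    .    .    .    .    .    .  251  250  252  258  258  257  259  258    .
178    .    .    .    .    .    .    .    .    .   
[... 407 characters left out ...]
.    .    .
183    .    .    .    .    .    .  291  293  290  288  292  292  293  291  292    .    .    .
184    .    .    .    .    .    .  295  290  290  291  290  291  291  290  294    .    .    .
185    .    .    .    .    .    .  296  294  291  292  291  292  290  293  296    .    .    .
186    .    .    .    .    .    .    .  297  296  294  293  295  293  296    .    .    .    .
187    .    .    .    .    .    .    .    .  299    .  298  299    .  299    .    .    .    .
clip span [[-45.4 -22.  252.6]
 [-18.1  -1.7 259. ]
 [  1.5  20.4 264.1]]
shaft 50 [[-35.6 -13.3 289.7]
 [-20.3  -2.6 292.6]
 [-11.7  11.  299.7]]
ears 21 [[  2.9 -18.1 257.6]
 [  3.4  14.9 259.7]
 [  4.4  18.4 262.6]]
```

Emit:
move_arm(
  commands=[
    [[0,0.012,0.1,0,0,0],[0,0.012,0.3,0,0,0],[0,0.012,0.5,0,0,0],[0,0.012,0.6,0,0,0],[0,0.012,0.7,0,0,0],[0,0.012,0.78,0,0,0],[0,0.012,0.86,0,0,0],[0,0.012,0.9,0,0,0],[0,0.012,0.9,0,0,0]],
  ],
)

```text
time: 21.85
position: [0.5425, 0.107, 0.3739]
tool_rot: [-0.157, 0.988, -0.0, -0.0]
ft_force: [-0.8, 0.1, -1.6]
grip_width: 0.0389
grip_force: 35.0
```

```bash
cat > chk.py <<'E'
from h import *
o=get_obs();p=np.array(o['position']);R=Ro.from_quat(o['tool_rot']).as_matrix();print(p,'F',np.round(o['ft_force'],2),'M',np.round(o['moment'],3),o['time'])
rel((.5426,.1065,.3605),108.1)
c=snap('wrist');P=cloud(c);q=(P-p)@R*1000
m=(q[:,:,2]>252)&(q[:,:,2]<268)&(abs(q[:,:,0])<60)&(abs(q[:,:,1])<40);m[260:]=0
s=q[m];print('ears',len(s),np.percentile(s,[2,50,98],axis=0).round(1))
z=P[:,:,2];m=(z>.064)&(z<.072);m[270:]=0;m[:,:230]=0;m[:,410:]=0
if m.any():
    k,l,ss,ce=cv2.connectedComponentsWithStats(m.astype('u1'));i=1+np.argmax(ss[1:,4]);m=l==i
    f=q[m];print('flange',len(f),np.percentile(f,[1,50,99],axis=0).round(1))
t=snap('side');qs=(cloud(t)-p)@R*1000
m=(qs[:,:,2]>235)&(qs[:,:,2]<300)&(abs(qs[:,:,0]+21)<30)&(abs(qs[:,:,1])<30)
ys,xs=np.where(m);x0,x1,y0,y1=xs.min(),xs.max(),ys.min(),ys.max();print(x0,x1)
for v in range(y0,y1+1):print(v,' '.join('%4d'%qs[v,u,2] if m[v,u] else '   .' for u in range(x0,x1+1)))
E
python3 chk.py
```

```text
[0.54245936 0.10701194 0.37390696] F [-0.79  0.11 -1.59] M [ 0.112  0.069 -0.016] 21.85
rel [ 0.001 -0.013  0.335] [-0.     -0.0001  0.0003] rows 0.2
ears 22 [[  2.9 -17.9 257.7]
 [  3.4  15.4 259.8]
 [  4.5  18.6 263.1]]
flange 498 [[-12.4 -23.4 304.8]
 [ -4.5  -1.3 306.2]
 [  0.7  21.9 308.8]]
303 320
179    .  238    .    .    .    .    .    .    .    .    .    .    .    .    .    .    .    .
180    .  242  243    .    .    .    .    .    .    .    .    .  255  257  256    .    .    .
181    .  244  245    .    .  258    .    .  256    .    .    .  257  260  258  257  258    .
182    .  247  248    .  257  260  259  255  254    .    .  237  252  255  254  257  259    .
183    .  252  253  256  258  262  256  254  257  236  235  239  255  253  254  264  257  257
184  257  254  256  258  265    .  258  252  253  240  239  254  254  256  258    .  258  259
185  259  260  259    .    .    .  260  256  256  243  244  256  254  255  257    .  257  258
186  261  267  265    .    .    .  265  263  257  246  245  250  258  258  256  258  257    .
187    .    .    .    .    .    .    .  267
[... 290 characters left out ...]
60  261  262  275  278  278    .    .    .
191    .    .    .    .    .    .  282  279  275  277  278  274  280  279  283    .    .    .
192    .    .    .    .    .    .  287  284  282  280  279  280  279  284  284    .    .    .
193    .    .    .    .    .    .  292  286  282  285  285  283  286  285  289    .    .    .
194    .    .    .    .    .    .  295  292  288  287  289  288  288  289  295    .    .    .
195    .    .    .    .    .    .  299  292  292  289  290  294  293  294  298    .    .    .
196    .    .    .    .    .    .    .  297  299  297  295  295  298    .    .    .    .    .
197    .    .    .    .    .    .    .    .  299    .    .    .    .    .    .    .    .    .
```

Emit:
move_arm(
  commands=[
    [[-0.01,-0.018,0,0,0,0],[-0.01,-0.018,0.08,0,0,0],[-0.01,-0.018,0.16,0,0,0],[-0.01,-0.018,0.24,0,0,0],[-0.01,-0.018,0.3,0,0,0],[-0.01,-0.018,0.335,0,0,0],[-0.01,-0.018,0.335,0,0,0],[-0.01,-0.018,0.335,0,0,0],[-0.01,-0.018,0.335,0,0,0],[-0.01,-0.018,0.335,0,0,0]],
  ],
)

```text
time: 23.2
position: [0.5431, 0.1065, 0.3606]
tool_rot: [-0.157, 0.988, -0.0, 0.0]
ft_force: [-0.6, -0.4, -2.3]
grip_width: 0.0386
grip_force: 35.0
```

```bash
python3 chk.py
```

```text
[0.5430778  0.10646657 0.36063411] F [-0.62 -0.44 -2.29] M [ 0.067 -0.012  0.001] 23.2
rel [0.011 0.005 0.003] [-0.      0.0002  0.0003] rows 0.0
ears 22 [[  2.9 -17.9 257.2]
 [  3.4  15.4 259.9]
 [  4.5  18.5 263.5]]
flange 387 [[ -8.1 -22.4 291.5]
 [ -2.5   0.8 293.1]
 [  1.3  22.9 295.8]]
301 324
182    .    .    .    .    .    .    .    .    .    .    .    .    .    .  242  241  241    .    .    .    .    .    .    .
183    .    .    .  240  237    .    .    .    .    .    .    .    .    .  240  241  241    .    .    .    .    .    .    .
184    .    .    .  243  243  243    .    .    .    .    .    .    .    .  243  242  244  258    .    .    .    .    .    .
185    .    .    .  248  246  248    .  259  248  244  246    .    .    .  241  244  247  257  258    .    .    .    .    .
186    .    .    .  252  249  250  257  258  254  248  247    .    .  235  246  248  251  260  258  257    .    .    .    .
187    .    .    .  256  253  258  260  261    .  251  251  241  237  237  249  251  257    .  259  256    .    .    .    .
188    .    .    .  256  258  261    .    .  265  255  
[... 1476 characters left out ...]
  292  291  295  290  293  292  292  293  291  294  296    .    .    .    .    .
201    .    .    .  298  299    .    .    .  298  293  292  291  289  293  293  293  297    .    .    .    .    .    .    .
202    .    .    .    .    .    .    .    .    .  299  297  295  292  293  295  296  299    .    .    .    .    .    .    .
203    .    .    .    .    .    .    .    .    .    .    .    .  295  296    .  298    .    .    .    .    .    .    .    .
204    .    .    .    .    .    .    .    .    .  299    .    .    .    .    .    .    .    .    .    .    .    .    .    .
205    .    .    .    .    .    .    .    .    .  299  298    .    .  299    .    .    .    .    .    .    .    .    .    .
```

```bash
python3 -c "
from rig import *
print(hand_in())"
```

```text
the job is handed in; nothing more can be done
None
```

The job is handed in, verdict not shown: the spindle is home and released, and the pliers, still squeezed in the gripper, hold the spread clip around the shaft. By my last measurements it is level, within about 0.5 mm of centre and groove height, with no sign of contact in the wrist force.

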